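# Build the tube stack in the block heater

## Robot

A 7-joint arm with a two-finger parallel gripper is mounted at the origin on the work surface. World frame = base frame: x ahead of the robot, y to its left, z up, the work surface at z = 0. Lengths are in mm, angles in rad, forces in N, time in s.
With the tool pointing down it reaches from about 400 to 875 mm from the base axis. Payload 19.3 kg.
Tool frame: the origin (TCP) lies at the very end of the fingers, on their centre line; the grasp point (between the pads) lies 19 mm behind it (grip_point_offset is the z of the grasp point in the tool frame, in mm); z points along the fingers, y is the line along which they close (so a half turn about z gives the same grasp; the last joint's range is limited). The gripper opens to 85 mm and grips with 20 to 120 N. Pads are 22 mm wide; open, the fingers measure 114 mm over their backs; the gripper's body (76 mm by 85 mm) begins 54 mm behind the grasp point. The pads swing forward as they close: fully open they stand 13 mm farther back than shut.
Start: joints at [-1.218, 0.521, -0.036, 1.599, 0.021, 1.021, -0.113], TCP at [256.464, 569.948, 231.291] pointing down, gripper open.
Joint ranges: [-2.91, 2.91], [-0.3, 2.13], [-1.5, 1.42], [0.17, 2.43], [-1.26, 4.41], [0.16, 1.93], [-2.52, 2.52]. Speed limits (rad/s): [1.89, 1.89, 2.39, 2.39, 3.01, 3.01, 3.01].

## Interface

Orientations are given as a 3x3 rotation matrix whose columns are the frame's x, y, z axes.
In Python, from workcell import movep, movel, goto_joints, open_gripper, clamp, wait, inverse_kinematics, read_state, camera, PlanningError, finish_job, grip_point_offset gives the robot as it stands. Calls block until the motion is done:
- movep(position, orientation): joint-space move of the TCP to a pose.
- movel(position, frame=None, max_speed=150, guard=None): straight line of the TCP; frame=None keeps the orientation; max_speed is the mean speed in mm/s. With guard (N) it stops when the force on the tool has changed by that much, and returns True; else False.
- goto_joints(angles): joint-space move.
- open_gripper() and clamp(): open the fingers fully, or close them until they stop; the grip force is fixed at half the most.
- wait(seconds).
- inverse_kinematics(position, orientation): joint angles nearest the present ones, or None.
- read_state(): the state.
- camera(name): name is "scene" or "top" or "wrist"; returns a dict with "image" (420x560x3 uint8, blue, green, red), "range_z" (420x560 float32, mm along the optical axis (not along the pixel's ray), 0 where there is no reading), "fx", "fy", "cx", "cy" (pixels), "cam_to_world" (4x4, takes a point from camera to world coordinates). Camera axes: x right, y up, looking along -z (the intrinsics and any distortion apply to the point x, -y, -z); pixel columns grow to the right and rows downward; lengths in mm; the calibration is good to about 2 mm. A picture is of the moment at which its call begins.
A pose or a line that the arm cannot do raises PlanningError and nothing moves.
- finish_job(): hands the job in; it is judged then, once.
The state is a dict: "time": time; "qpos": joint angles; "qvel": joint speeds; "joint_efforts": joint torques, N m; "eef_pos": TCP position; "tool_rot": TCP orientation; "ft_force": force on the tool from outside, world axes, zero at the start; "torque": the same for the moment, N m; "finger_gap": finger opening in mm; "gripper_force": force on a finger pad.
Only numpy, scipy, OpenCV 4.12 (cv2) and the standard library are available. Lean on these libraries where they do the work, as an engineer would, in place of code of your own. Each camera call takes 0.05 s, during which the arm holds its last target. There are 200 camera calls.

## Task

Build the tube stack in the block heater's corner-post pocket, upright and in this order: the aluminium block with the tubes, then the open grey frame around the tube tops, then the cover plate with its handle up. Lower each part in rather than dropping it, and let it go fully home and square in the pocket before you add the next one. Leave the other things on the bench where they stand.

Things in the scene. Friction and masses are not known exactly. Their poses are not given: they have to be found in the camera images.
- pocket (a point): Centre of the flat pocket floor on the heater; z up, long side along y. Four L-shaped aluminium corner posts bound it: 60 mm (x) by 134 mm (y) inside, 2 mm play each side of the parts. Inner faces upright to 64 mm above the floor, then flaring outward 6 mm up to 72 mm (lead-in). Open in the middle of the sides: 102 mm gap in the long sides, 28 mm in the ends. Parts fit either way round.
- heater: White block heater fixed to the bench, 180 mm (x) by 160 mm (y), flat top 50 mm above the bench; sloping front with dark screen towards its -x. Origin centre of underside, z up. The pocket centre is at x +25, y 0, z +50 mm in its frame; the corner posts are 6 mm thick.
- block: Solid aluminium block 56 mm (x) by 130 mm (y) by 36 mm high; two rows of six white tube ends, 10 mm thick, stand 10 mm out of its top (rows 15 mm apart, pitch 16 mm along y). About 0.5 kg. Origin centre of underside, z up. Starts upright on the bench; grip across the 56 mm width. Goes first: underside on the pocket floor.
- frame: Open rectangular grey plastic frame 56 mm (x) by 130 mm (y) by 22 mm high, walls 11 mm thick, opening 34 by 108 mm right through. About 0.12 kg. Origin centre of underside (in the opening), z up. Starts flat on the bench; grip across the outer 56 mm width. Goes second: on the block, around the tube ends, underside 36 mm above the pocket floor.
- cover: Aluminium plate 56 mm (x) by 130 mm (y) by 10 mm, with a black bow handle on top: bar 18 mm wide (x), 70 mm long (y), from 28 to 38 mm above the underside, on two legs 28 mm either side of the middle. About 0.22 kg. Origin centre of underside, z up. Starts flat, handle up; grip the bar across x. Goes last: on the frame, underside 58 mm above the pocket floor.
- reagent_bottle: Bystander: amber bottle with blue cap, 70 mm diameter, 160 mm tall; origin centre of underside.
- tube_rack: Bystander: orange rack block with two rows of holes, 85 (x) by 200 (y) by 40 mm high; origin centre of underside.
- tip_box: Bystander: clear box with a blue tip tray, 85 (x) by 125 (y) by 55 mm high; origin centre of underside.
- beaker: Bystander: glass beaker, 70 mm diameter, 90 mm high; origin centre of underside.
- cryo_box: Bystander: closed cardboard box, 100 by 100 by 55 mm high; origin centre of underside.
- pipette: Bystander: white hand pipette lying near the robot base, about 235 mm long along y, 24 mm wide, 22 mm high; origin under the middle of its grip.
- jar: Bystander: white plastic jar, 60 mm diameter, 70 mm high; origin centre of underside.
Mind the look-alikes: they are no part of the job. There is more than one size of the frame; the one meant has the size given above. Leave any yellow look-alike of the heater alone.

How it is judged:
By the outcome, as a careful person would: the job done as asked, in the order asked, and still so for the second after the job is handed in, with the robot touching nothing.
It also fails if it takes over 69 s, if anything falls off the work surface, if the arm or the gripper's body presses on something with over 40 N, if the wrist force passes 120 N, or if a joint passes its speed limit or range.

## Working session

There is one attempt and no reset: what is moved stays moved. The work goes in short steps, each a Python script; the robot and the scene stay as the last script left them, time stands still between calls to the robot, and variables do not carry over. Pictures are saved under pics/ and viewed, at most 11 in all, crops included, and the job is handed in when it is done.

```bash
ls; mkdir -p pics; python3 - <<'E'
from workcell import *
import cv2,numpy as np,pickle
print(read_state()['time'],grip_point_offset)
d={}
for n in('top','scene'):
    c=camera(n);d[n]=c;cv2.imwrite(f'pics/{n}0.png',c['image'])
    print(n,{k:c[k] for k in('fx','fy','cx','cy')},[k for k in c],np.round(c['cam_to_world'],3).tolist(),(c['range_z']>0).mean())
pickle.dump(d,open('c0.pkl','wb'))
E
```

```text
pics
0.0 -18.700000000000003
top {'fx': 421.779289848732, 'fy': 421.779289848732, 'cx': 277.54158889651666, 'cy': 210.01428283248498} ['image', 'range_z', 'fx', 'fy', 'cx', 'cy', 'cam_to_world'] [[0.023, 0.993, -0.112, 349.074], [-1.0, 0.024, 0.002, -46.003], [0.005, 0.111, 0.994, 1697.42], [0.0, 0.0, 0.0, 1.0]] 0.9962159863945578
scene {'fx': 390.20272599752957, 'fy': 390.20272599752957, 'cx': 279.1235272232712, 'cy': 206.44882995476385} ['image', 'range_z', 'fx', 'fy', 'cx', 'cy', 'cam_to_world'] [[-0.695, -0.399, 0.598, 1294.862], [0.719, -0.387, 0.577, 705.151], [0.001, 0.831, 0.556, 774.685], [0.0, 0.0, 0.0, 1.0]] 0.9961522108843538
```

View pics/top0.png

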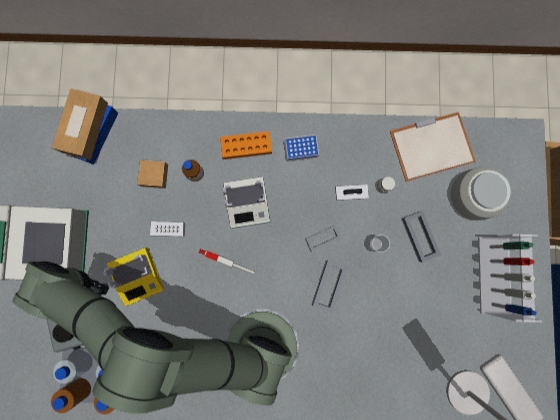

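View pics/scene0.png

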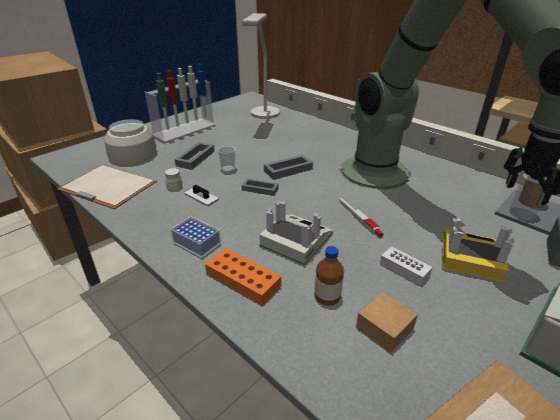

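The top view shows the heater at about (246,202), with its pocket on the far side at (246,188). The block is at (167,229), the cover at (352,192), and there are three frames at (321,238), (328,284) and (421,236). The yellow decoy is at (135,275). The scene view agrees. Next I'll get coarse metric positions.

```bash
cat >h.py <<'E'
import numpy as np,cv2
def pts(c):
    h,w=c['range_z'].shape;v,u=np.mgrid[:h,:w];z=c['range_z']
    p=np.stack([(u-c['cx'])/c['fx']*z,-(v-c['cy'])/c['fy']*z,-z,np.ones_like(z)],-1)
    return (p@np.array(c['cam_to_world']).T)[...,:3]
def ray(c,u,v,z):
    "pixels onto the plane at height z"
    T=np.array(c['cam_to_world']);u=np.asarray(u,float);v=np.asarray(v,float)
    d=np.stack([(u-c['cx'])/c['fx'],-(v-c['cy'])/c['fy'],-np.ones_like(u)],-1)@T[:3,:3].T
    return T[:3,3]+d*((z-T[2,3])/d[...,2])[...,None]
def rect(xy):
    "centre, (long,short), angle of long axis (rad)"
    (c,s,a)=cv2.minAreaRect(np.asarray(xy,np.float32))
    if s[0]<s[1]: s=s[::-1];a+=90
    a=(a+90)%180-90
    return np.round(c,1),np.round(s,1),round(np.radians(a),4)
E
python3 - <<'E'
import pickle,numpy as np,cv2
from h import *
c=pickle.load(open('c0.pkl','rb'))['top']
P=pts(c);bench=P[120:330,100:540,2];print('bench',np.median(bench))
m=((P[...,2]-np.median(bench))>6).astype(np.uint8)
n,l,s,ce=cv2.connectedComponentsWithStats(m)
for i in range(1,n):
    if 40<s[i,4]<4000:
        q=P[l==i]; print(ce[i].round(),s[i,4],*rect(q[:,:2]),'z50/95',np.percentile(q[:,2],[50,95]).round(1))
E
python3 - <<'E'
import cv2
i=cv2.imread('pics/top0.png')[120:310,140:450];cv2.imwrite('pics/topc.png',cv2.resize(i,(800,490),interpolation=cv2.INTER_CUBIC))
E
```

```text
bench 0.6801413621433312
[ 84. 126.] 3149 [684.  380.4] [1051.6  265.2] 1.152 z50/95 [147.8 156. ]
[417. 133.] 296 [ 863.3 -612.9] [180.8 103.7] -1.2489 z50/95 [10.2 17. ]
[246. 145.] 1111 [595.   60.7] [517.5 208. ] 0.1452 z50/95 [37.9 45.5]
[435. 155.] 759 [ 633.3 -415.4] [915.9 173.7] -1.1024 z50/95 [ 9.1 14.3]
[301. 148.] 753 [ 595.3 -128.9] [501.1 137.8] -0.0561 z50/95 [45.4 55.9]
[152. 174.] 747 [554.8 226.2] [670.3 128.3] 1.1128 z50/95 [53.1 60.3]
[192. 170.] 356 [546.8 128.9] [522.8  74. ] 0.8647 z50/95 [107.8 161.4]
[481. 194.] 2542 [ 542.9 -486.7] [941.  203.9] -1.3699 z50/95 [119.4 143.6]
[246. 203.] 1887 [498.9  59.7] [332.4 169.2] 0.1778 z50/95 [ 46.8 111.8]
[386. 185.] 230 [ 498.2 -287.1] [563.8  59.7] -0.9114 z50/95 [65.3 74.1]
[352. 192.] 353 [ 524.  -211.7] [468.8 111.8] -0.9922 z50/95 [11.8 40.1]
[421. 237.] 668 [ 360. -374.] [628.1 190.6] -1.243 z50/95 [28.9 36.8]
[167. 229.] 507 [422.6 204.6] [517.4  72.3] 1.4243 z50/95 [35.4 46.4]
[323. 238.] 254 [ 395.1 -173.1] [267.8  58.8] -1.0852 z50/95 [20.6 27.1]
[380. 244.] 243 [ 398.  -273.2] [459.8  68.8] -1.5074 z50/95 [59.  92.1]
[511. 278.] 3264 [ 237.9 -546.9] [969.3 342.7] -1.4544 z50/95 [203.4 296.2]
[223. 261.] 285 [325.2 148.6] [239.4  26.1] 1.2118 z50/95 [19.6 27.4]
[329. 287.] 578 [ 270.3 -168.3] [281.6 188.5] 1.2533 z50/95 [30.3 37.2]
[510. 390.] 1891 [  74.3 -568.8] [1181.3  132.8] 1.0853 z50/95 [510.7 514.8]
[470. 394.] 1504 [  44.8 -439.4] [981.7 159.8] 1.0738 z50/95 [ 14.8 175.9]
```

View pics/topc.png

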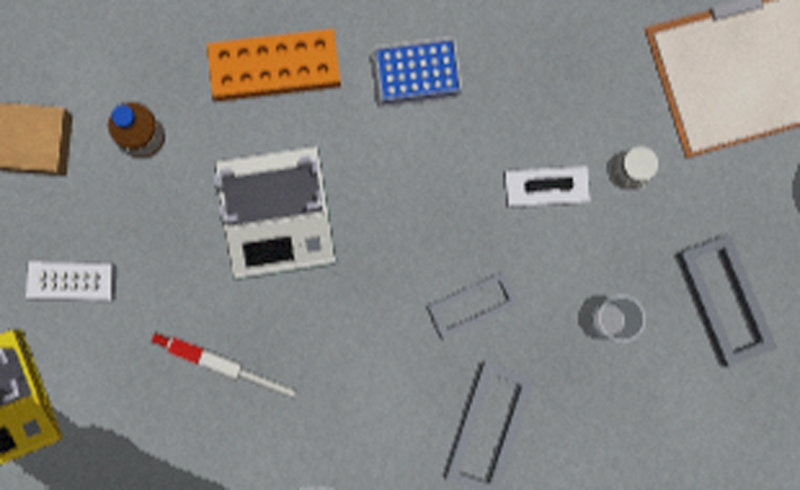

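```bash
cat >>h.py <<'E'
def R(t):
    "tool down, fingers closing along direction t"
    c,s=np.cos(t),np.sin(t);return np.array([[-s,c,0],[c,s,0],[0,0,-1.]])
E
python3 - <<'E'
import pickle,numpy as np,cv2
from h import *
from workcell import *
c=pickle.load(open('c0.pkl','rb'))['top']
for n,u,v,z in[('block',167,229,36),('cover',352,192,10),('frame',321,238,22),('pocket',245,190,50),('big',328,284,30)]:
    print(n,ray(c,u,v,z).round(0))
b=ray(c,167,229,36)
for t in(0,np.pi):
    q=inverse_kinematics([b[0],b[1],260],R(t)); print(t,None if q is None else np.round(q,2))
t=0 if inverse_kinematics([b[0],b[1],260],R(0)) is not None else np.pi
movep([b[0]+15,b[1]-50,300],R(t))
w=camera('wrist');cv2.imwrite('pics/w1.png',w['image']);pickle.dump(w,open('w1.pkl','wb'))
s=read_state();print(s['time'],s['eef_pos'],s['qpos'],'\n',np.round(w['cam_to_world'],3),w['fx'],w['cx'],w['cy'])
E
```

```text
block [450. 384.  36.]
cover [ 619. -349.   10.]
frame [ 429. -224.   22.]
pocket [610.  81.  50.]
big [ 250. -253.   30.]
0 [-1.    0.45  0.28  1.67 -0.14  1.04 -0.68]
3.141592653589793 [-0.49  0.47 -0.45  1.64  0.23  1.08  2.14]
1.375 [463.97705825 335.70122766 299.51078832] [-0.94532663  0.38389988  0.2964057   1.66891712 -0.12303495  1.10775907
 -0.61060001] 
 [[ 1.00000e+00 -5.00000e-03 -0.00000e+00  4.62444e+02]
 [ 5.00000e-03  9.53000e-01  3.03000e-01  4.12879e+02]
 [-1.00000e-03 -3.03000e-01  9.53000e-01  4.41948e+02]
 [ 0.00000e+00  0.00000e+00  0.00000e+00  1.00000e+00]] 295.35920002750555 279.11584204889317 210.03951255335036
```

View pics/w1.png

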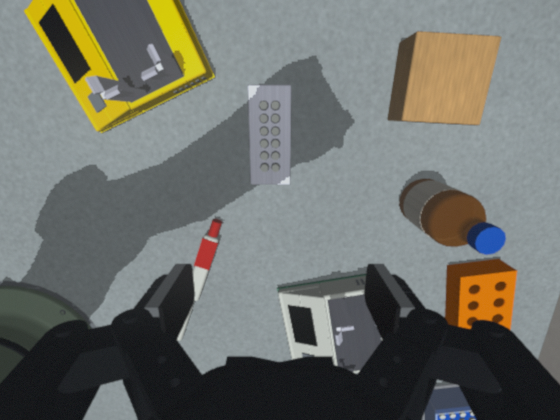

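The block is at about (270,135), with corners at (249,85) and (291,184). Part of the heater shows at the lower right. Next I'll view the pocket from above, then take a second, closer view of the block.

```bash
cat >>h.py <<'E'
def top(c,z0,z1,near,r,zp=None):
    "rect of range points in height band near xy; pixel mask recast onto the median height"
    P=pts(c);m=(P[...,2]>z0)&(P[...,2]<z1)&(np.hypot(P[...,0]-near[0],P[...,1]-near[1])<r)
    m[:5]=0;m=cv2.morphologyEx(m.astype(np.uint8),cv2.MORPH_OPEN,np.ones((2,2),np.uint8))
    z=np.median(P[m>0][:,2]) if zp is None else zp
    v,u=np.nonzero(m);X=ray(c,u,v,z)
    return rect(X[:,:2]),round(float(z),1),m,P
E
python3 - <<'E'
import pickle,numpy as np,cv2
from h import *
from workcell import *
w1=pickle.load(open('w1.pkl','rb'))
print('b1',top(w1,25,39,[450,384],90)[:2])
movep([600,40,300],R(0))
w2=camera('wrist');pickle.dump(w2,open('w2.pkl','wb'));cv2.imwrite('pics/w2.png',w2['image'])
print(read_state()['time'])
for b in((40,56),(85,128),(100,128),(112,128)):
    r=top(w2,*b,[605,70],110);print(b,r[:2],r[2].sum())
P=pts(w2);print(np.histogram(P[...,2][(np.hypot(P[...,0]-605,P[...,1]-75)<90)],bins=np.arange(-5,135,5)))
E
```

```text
b1 ((array([450.8, 385. ]), array([128.7,  55.8]), np.float64(-1.5667)), 36.0)
2.6583
(40, 56) ((array([584.8,  77. ]), array([159.2, 137.5]), np.float64(-1.3872)), 50.0) 11128
(85, 128) ((array([588.4,  77.3]), array([154.6,  79.3]), np.float64(-1.3865)), 115.9) 1719
(100, 128) ((array([588.5,  77.5]), array([154.1,  79. ]), np.float64(-1.3865)), 117.0) 1485
(112, 128) ((array([588.5,  77.6]), array([153.5,  78.7]), np.float64(-1.3865)), 118.1) 1269
(array([ 908,  835,    0,    0,    0,    0,    0,    0,   13,  407, 4553,
       5458,   58,   66,   59,   74,   66,   72,   75,   76,   80,   93,
         87,  247,  577,  420,    0]), array([ -5,   0,   5,  10,  15,  20,  25,  30,  35,  40,  45,  50,  55,
        60,  65,  70,  75,  80,  85,  90,  95, 100, 105, 110, 115, 120,
       125, 130]))
```

View pics/w2.png

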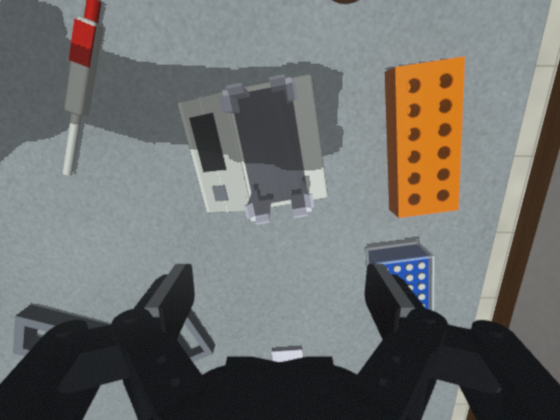

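The pocket posts are at (233,97), (281,85), (258,210) and (300,205). The pocket centre is about (588.5,77.5), the heater's x axis is turned +0.184 rad, and the floor is at 50. Next comes a closer second look at the block, then the grasp.

```bash
python3 - <<'E'
import pickle,numpy as np,cv2
from h import *
from workcell import *
w2=pickle.load(open('w2.pkl','rb'))
for z in(120,122): print(top(w2,112,128,[605,70],110,zp=z)[:2])
q=pts(w2);m=(q[...,2]>117)&(q[...,2]<126)&(np.hypot(q[...,0]-605,q[...,1]-75)<110);print('direct',rect(q[m][:,:2]))
movep([450,345,230],R(0))
w=camera('wrist');pickle.dump(w,open('w3.pkl','wb'))
r=top(w,25,39,[450,385],90);print('b2',r[:2]);(c,s,a)=r[0]
r2=top(w,39.5,50,[450,385],60);print('tubes',r2[:2])
t=a+np.pi/2
print(t)
movep([c[0],c[1],110],R(t)); movel([c[0],c[1],9],max_speed=120,guard=15)
s=read_state();print(s['eef_pos'],s['ft_force'])
clamp();s=read_state();print(s['finger_gap'],s['gripper_force'],s['ft_force'])
movel([c[0],c[1],150],max_speed=150)
s=read_state();print(s['time'],s['finger_gap'],s['ft_force'],s['torque'])
w=camera('wrist');pickle.dump(w,open('w4.pkl','wb'));cv2.imwrite('pics/w4.png',w['image'])
E
```

```text
((array([588.6,  77.9]), array([152.6,  78.3]), np.float64(-1.3865)), 120.0)
((array([588.6,  78.1]), array([151.7,  77.8]), np.float64(-1.3865)), 122.0)
direct (array([587.5,  78.9]), array([152.2,  78.4]), np.float64(-1.387))
b2 ((array([450.6, 385.1]), array([129.3,  55.7]), np.float64(-1.5659)), 36.0)
tubes ((array([450.3, 384.7]), array([89.5, 24.6]), np.float64(-1.5589)), 45.8)
0.004896326794896488
[451.00540283 385.35906596   9.77023332] [ 0.14800657 -0.30826472 -0.53307272]
54.88705218042607 63.64157438278198 [-2.00315854 -1.29681387 10.24422176]
7.0833 55.032080674038156 [-0.08942322  0.36912918 -4.40286744] [-0.02727911 -0.04487022 -0.02532344]
```

View pics/w4.png

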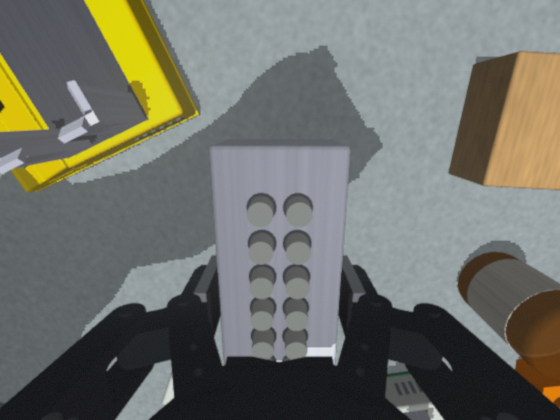

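The block is held square, with its far edge level at row 147. Next I'll carry it over and lower it with a guard.

```bash
python3 - <<'E'
import pickle,numpy as np,cv2
from h import *
from workcell import *
w=pickle.load(open('w4.pkl','rb'));s=read_state();e=s['eef_pos']
print('far end offset',ray(w,[212.,281,350],[147.,147,147],e[2]-9.8+36)-e)
p=np.array([588.3,78.2]);t=0.184
movel([e[0],e[1],205],max_speed=200)
movep([*p,205],R(t))
movel([*p,130],max_speed=120)   # underside 120, just at post tops
print(read_state()['ft_force'])
g=movel([*p,100],max_speed=60,guard=12);s=read_state();print(g,s['eef_pos'],s['ft_force'],s['torque'])
if not g:
    g=movel([*p,57],max_speed=40,guard=12);s=read_state();print(g,s['eef_pos'],s['ft_force'],s['torque'],s['time'])
w=camera('wrist');pickle.dump(w,open('w5.pkl','wb'))
E
```

```text
far end offset [[-27.76920751  65.76506842  26.2       ]
 [ -1.08207198  65.93515387  26.2       ]
 [ 25.5847942   66.10511014  26.2       ]]
[ 0.761908   -0.10080753 -3.72809818]
False [588.36743217  78.12684357  99.96376749] [ 0.10351712  0.43092943 -5.24260782] [-0.01444721 -0.04037491 -0.0332521 ]
True [588.0965373   78.14141439  59.83915776] [-2.79374938  0.25647145 10.21496224] [0.00615044 0.21702785 0.0243518 ] 11.175
```

```bash
python3 - <<'E'
import pickle,numpy as np,cv2
from h import *
from workcell import *
open_gripper();e=read_state()['eef_pos']
movel([e[0],e[1],200],max_speed=200)
w=camera('wrist');pickle.dump(w,open('w6.pkl','wb'))
r=top(w,80,90,[588,78],80);print('block top',r[:2])
P=r[3];ok=(r[2]>0);A=P[ok];C=np.c_[A[:,:2]-[588,78],np.ones(len(A))];print('plane',np.linalg.lstsq(C,A[:,2],rcond=None)[0])
movep([429,-268,260],R(0))
w=camera('wrist');pickle.dump(w,open('w7.pkl','wb'));cv2.imwrite('pics/w7.png',w['image'])
r=top(w,12,26,[429,-224],90);print('frame',r[:2],read_state()['time'],read_state()['qpos'])
E
```

```text
block top ((array([588.2,  75.7]), array([135.7,  70.9]), np.float64(-1.3708)), 86.0)
plane [-7.85681636e-02  4.98990888e-02  8.58496404e+01]
frame ((array([ 429.1, -236. ]), array([130.4,  56. ]), np.float64(-1.1099)), 21.9) 14.0333 [ 0.05993669  0.32796169  0.48494381  1.89311531 -0.18386098  0.96451038
  0.63040754]
```

View pics/w7.png

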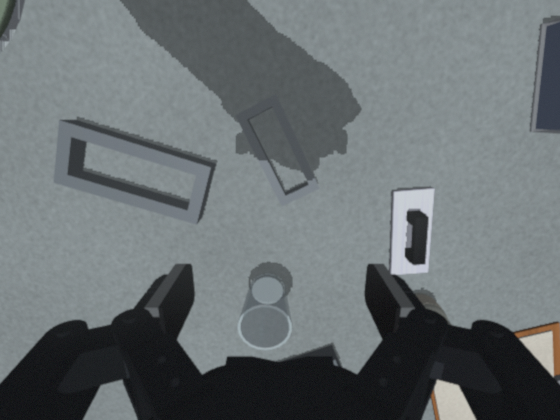

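The block top is at 86. Frame candidate measures 130.4×56 with its top at 21.9, so it is the right one: centre (429.1,-236), corners at (247,118), (272,100), (318,183) and (287,198). The cover is at (412,230). I'll check the block's tilt on interior points only and grasp the frame.

```bash
python3 - <<'E'
import pickle,numpy as np,cv2
from h import *
from workcell import *
w=pickle.load(open('w6.pkl','rb'));P=pts(w)
d=P[...,:2]-[588.2,78.2];ct,st=np.cos(.184),np.sin(.184);L=d@np.array([[ct,-st],[st,ct]])
m=(abs(L[...,0])<24)&(abs(L[...,1])<48)&(P[...,2]>80)&(P[...,2]<90)
A=P[m];print('plane',m.sum(),np.linalg.lstsq(np.c_[L[m],np.ones(m.sum())],A[:,2],rcond=None)[0])
w7=pickle.load(open('w7.pkl','rb'));print('cover',top(w7,6,14,[619,-349],110)[:2],'bar',top(w7,33,42,[619,-349],70)[:2])
c=[429.1,-236.];t=.461
movep([*c,100],R(t))
w=camera('wrist');pickle.dump(w,open('w8.pkl','wb'))
r=top(w,12,26,c,90);print('frame2',r[:2])
g=movel([*c,1],max_speed=100,guard=15);s=read_state();print(g,s['eef_pos'],s['ft_force'])
clamp();s=read_state();print(s['finger_gap'],s['gripper_force'],s['ft_force'])
movel([*c,200],max_speed=180)
s=read_state();print(s['time'],s['finger_gap'],s['eef_pos'],s['ft_force'],s['torque'])
w=camera('wrist');pickle.dump(w,open('w9.pkl','wb'));cv2.imwrite('pics/w9.png',w['image'])
E
```

```text
plane 4000 [-3.16382265e-03 -1.38329398e-03  8.60989878e+01]
cover ((array([ 620.4, -371.1]), array([172.7,  56.8]), np.float64(-1.4825)), 10.0) bar ((array([ 618.1, -349.6]), array([70.9, 19.2]), np.float64(-1.4811)), 37.8)
frame2 ((array([ 402.8, -247.3]), array([129.6, 114.3]), np.float64(-1.109)), 21.8)
False [ 429.34788033 -236.15102572    1.4891364 ] [ 0.79153831 -0.2011841  -0.17476551]
54.91532977100096 61.36579513549805 [-1.74633208  0.38767089 13.83865388]
17.5917 54.617413838685614 [ 428.70610455 -235.79333616  199.26839143] [-0.14822167 -0.75009977 -1.8014304 ] [0.05533051 0.0093242  0.02264474]
```

View pics/w9.png

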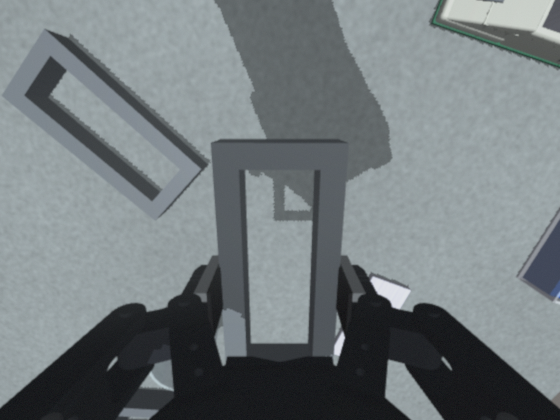

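The frame is held square, with its far edge level at row 142. The small outline at (295,197) is its shadow. The block sits flat in the pocket. Next I'll lower the frame.

```bash
python3 - <<'E'
import pickle,numpy as np,cv2
from h import *
from workcell import *
w=pickle.load(open('w9.pkl','rb'));s=read_state();e=s['eef_pos']
print('far end in tool',(ray(w,[213.,280,347],[142.,142,142],e[2]-1.5+22)-e)@s['tool_rot'])
p=np.array([588.2,78.2]);t=0.184
movep([*p,190],R(t))
movel([*p,125],max_speed=120)
print(read_state()['ft_force'])
g=movel([*p,105],max_speed=60,guard=10);s=read_state();print(g,s['eef_pos'],s['ft_force'],s['torque'])
if not g:
    g=movel([*p,84],max_speed=30,guard=10);s=read_state();print(g,s['eef_pos'],s['ft_force'],s['torque'],s['time'])
E
```

```text
far end in tool [[ 67.9615334  -28.10367565 -20.40706157]
 [ 68.00137257  -1.03626307 -20.4343992 ]
 [ 68.04117656  26.0072532  -20.4617127 ]]
[ 0.28380913 -0.44714837 -0.85648538]
False [588.06281228  78.13060202 104.73051374] [-0.14123536 -0.44750212 -1.0358349 ] [ 0.05477302 -0.01663744  0.03187318]
True [588.14335668  78.24318541  87.74676274] [-4.21687631  0.36626803 13.9681461 ] [-0.03936316  0.67512878  0.07549224] 20.7167
```

```bash
python3 - <<'E'
import pickle,numpy as np,cv2
from h import *
from workcell import *
open_gripper();e=read_state()['eef_pos']
movel([e[0],e[1],210],max_speed=200)
w=camera('wrist');pickle.dump(w,open('w10.pkl','wb'));P=pts(w)
d=P[...,:2]-[588.2,78.2];ct,st=np.cos(.184),np.sin(.184);L=d@np.array([[ct,-st],[st,ct]])
m=(abs(L[...,0])<26)&(abs(L[...,1])<62)&(P[...,2]>103)&(P[...,2]<112)
print('plane',m.sum(),np.linalg.lstsq(np.c_[L[m],np.ones(m.sum())],P[m][:,2],rcond=None)[0])
movep([618,-392,230],R(.09))
w=camera('wrist');pickle.dump(w,open('w11.pkl','wb'));cv2.imwrite('pics/w11.png',w['image'])
print('cover',top(w,6,14,[618,-350],75)[:2],'bar',top(w,33,42,[618,-350],60)[:2],read_state()['time'])
E
```

```text
plane 3740 [-2.84868385e-04  1.37120264e-03  1.07839529e+02]
cover ((array([ 619.2, -350.4]), array([128.3,  55.8]), np.float64(-1.4828)), 9.9) bar ((array([ 619.1, -350.3]), array([69.5, 17.9]), np.float64(-1.4808)), 37.8) 23.725
```

View pics/w11.png

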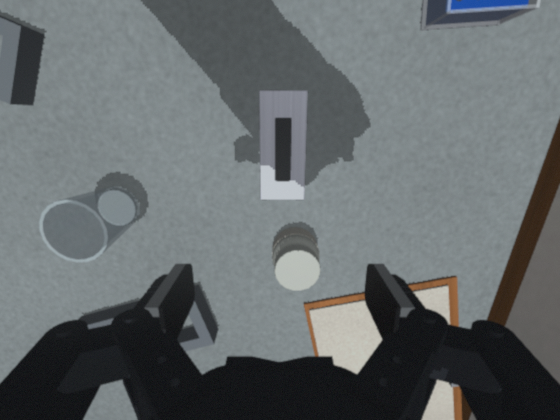

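The frame is seated level at 108. The cover's corners are at (260,91), (307,91) and (303,199), and its handle bar at (283,149). Its centre is (619.2,-350.4). Next I'll grasp it by the bar.

```bash
python3 - <<'E'
import pickle,numpy as np,cv2
from h import *
from workcell import *
c=[619.2,-350.4];t=.089
movep([*c,100],R(t))
g=movel([*c,15],max_speed=100,guard=12);s=read_state();z0=s['eef_pos'][2];print(g,s['eef_pos'])
clamp();s=read_state();print(s['finger_gap'],s['gripper_force'],s['ft_force'])
movel([*c,120],max_speed=150)
s=read_state();print(s['time'],s['finger_gap'],s['ft_force'],s['torque'])
p=np.array([588.2,78.2]);t=0.184
movel([*c,190],max_speed=180)
movep([*p,190],R(t))
movel([*p,z0+113],max_speed=120)
w=camera('wrist');pickle.dump(w,open('w12.pkl','wb'));cv2.imwrite('pics/w12.png',w['image'])
s=read_state();print(z0,s['time'],s['eef_pos'],s['ft_force'],s['torque'],s['finger_gap'])
E
```

```text
False [ 619.55178953 -350.65235372   15.62952262]
16.939131081716514 59.17008876800537 [-0.10341495  0.65574917  4.31318933]
26.8167 16.6462859597058 [-0.62073448  0.79180947 -1.91792937] [ 0.00545201  0.01485668 -0.0082688 ]
15.629522620950326 29.65 [588.73396881  78.00008552 129.41512294] [ 0.4951227   0.15280605 -1.84261868] [-0.01080193 -0.02033759  0.01029626] 16.649639705197313
```

View pics/w12.png

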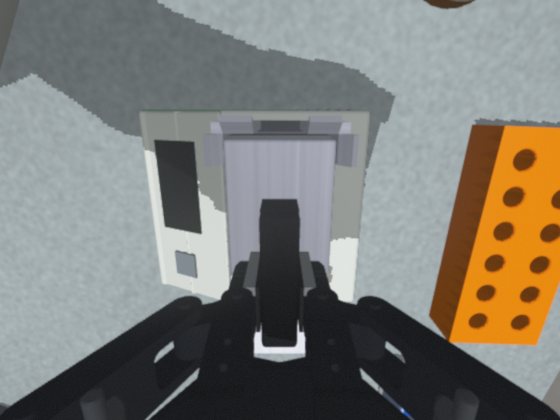

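The cover is centred between the posts at (215,148) and (345,148), with an even gap. I'll lower it with a guard, release and verify.

```bash
python3 - <<'E'
import pickle,numpy as np,cv2
from h import *
from workcell import *
p=np.array([588.2,78.2])
g=movel([*p,120],max_speed=25,guard=7);s=read_state();print(g,s['eef_pos'],s['ft_force'],s['torque'])
if g and abs(s['eef_pos'][2]-123.6)<1.5:
    open_gripper();movel([*s['eef_pos'][:2],230],max_speed=150)
    w=camera('wrist');P=pts(w)
    d=P[...,:2]-p;ct,st=np.cos(.184),np.sin(.184);L=d@np.array([[ct,-st],[st,ct]])
    m=(abs(L[...,0])<26)&(abs(L[...,0])>14)&(abs(L[...,1])<62)&(P[...,2]>112)&(P[...,2]<124)
    print('plane',m.sum(),np.linalg.lstsq(np.c_[L[m],np.ones(m.sum())],P[m][:,2],rcond=None)[0])
    print('bar',top(w,138,152,p,60)[:2],read_state()['time'])
    cv2.imwrite('pics/w13.png',w['image'])
E
```

```text
True [588.94707723  78.3535869  123.20481685] [-1.52586614  1.15506103 11.25552644] [-0.07336675  0.40474826 -0.0411541 ]
plane 3561 [ 2.40749961e-04 -1.00962961e-03  1.17980094e+02]
bar ((array([588.2,  80.1]), array([69.6, 17.9]), np.float64(-1.3846)), 145.8) 31.5583
```

View pics/w13.png

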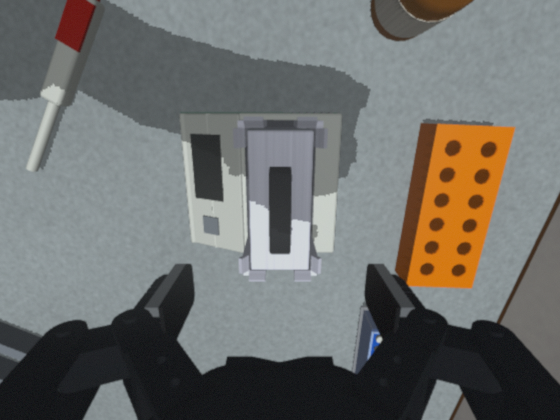

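The cover is level at 118.0, which is exactly the nominal height, and square between the posts with its handle up at (280,210). The gripper is clear.

```bash
python3 -c "
from workcell import *
print(finish_job())"
```

```text
the job is handed in; nothing more can be done
None
```

The job is handed in: block, frame and cover are stacked in order in the heater pocket, each level and fully home by camera check, at about 32 s of the 69 s allowed.

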